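# Nudge a maple plaque home into the engraver's corner stops

### The arm

A 7-joint arm with a two-finger parallel gripper is mounted at the origin on the work surface. World frame = base frame: x ahead of the robot, y to its left, z up, the work surface at z = 0. Lengths are in m, angles in rad, forces in N, time in s.
With the tool pointing down it reaches from about 0.4 to 0.875 m from the base axis. Payload 19.3 kg.
Tool frame: the origin (TCP) lies at the very end of the fingers, on their centre line; the grasp point (between the pads) lies 19 mm behind it; z points along the fingers, y is the direction in which the jaws open and shut (so a half turn about z gives the same grasp; the last joint's range is limited). The gripper opens to 85 mm and grips with 20 to 120 N. Pads are 22 mm wide; open, the fingers measure 114 mm over their backs; the gripper's body (76 mm by 85 mm) begins 54 mm behind the grasp point. The pads swing forward as they close: fully open they stand 13 mm farther back than shut.
Start: joints at [1.089, 0.521, -0.036, 1.599, 0.021, 1.021, -0.113], TCP at [0.25, -0.573, 0.231] pointing down, gripper open.
Joint ranges: [-2.91, 2.91], [-0.3, 2.13], [-1.5, 1.42], [0.17, 2.43], [-1.26, 4.41], [0.16, 1.93], [-2.52, 2.52]. Speed limits (rad/s): [1.89, 1.89, 2.39, 2.39, 3.01, 3.01, 3.01].

### API

Orientations are given as [roll, pitch, yaw] about the fixed x, y, z axes, in that order (R = Rz(yaw) Ry(pitch) Rx(roll)).
In Python, from workcell import bot gives the robot as it stands.
- The arm moves only by the tool carry_out, never from a script. Its argument "targets" is a list of rows, each a list of 7 numbers: the shift along the tool's x, y, z in mm, then the turn, a rotation vector about the tool's x, y, z in units of 6 degrees (1.0 is 6 degrees), then the closure in counts, from 0 (fully open) to 255 (shut). A call has 1 to 5 rows; each row shifts and turns the commanded pose from where the row before left it, along the tool's axes as they then stand; what a row does not reach is not made up. A row lasts 1/12 s, in which the tool goes at most 41.7 mm and 7.16 degrees, less where a joint would pass 70% of its speed; a pose out of reach is approached as far as the arm can. A call is refused whole if a number of a shift passes 41.7 or a number of a turn 1, either way. A call with a gripper value outside its range is refused whole. The fingers move at their own pace and stop on an object; "force" is the grip in N (left out, the last holds). Time passes only in rows, so rows that do not move let the fingers close. It gives the time, the measured TCP pose, the force and the opening at its end, in the units of the state.
- bot.observe(): the state, without advancing time (a new reading comes with each control period).
- bot.grab_frame(name): name is "scene" or "top"; returns a dict with "color" (420x560x3 uint8, red, green, blue), "z_map" (420x560 float32, m along the optical axis (not along the pixel's ray), 0 where there is no reading), "K" (3x3 intrinsics, pixels), "cam_to_world" (4x4, takes a point from camera to world coordinates). Camera axes: x right, y down, z forward; pixel columns grow to the right and rows downward; lengths in m; the calibration is good to about 2 mm. A picture is of the moment at which its call begins.
- bot.job_done(): hands the job in, once; it reports no verdict.
The state is a dict: "clock": time; "qpos": joint angles; "qd": joint speeds; "joint_efforts": joint torques, N m; "position": TCP position; "tool_rot": TCP orientation; "force": force on the tool from outside, world axes, zero at the start; "moment": the same for the moment, N m; "grip_width": finger opening in m.
Only numpy, scipy, OpenCV 4.12 (cv2) and the standard library are available. Lean on these libraries where they do the work, as an engineer would, in place of code of your own. Each camera call takes 0.05 s, during which the arm holds its last target. There are 200 camera calls.

### The job

Pick up the wooden push block by its upright grip and, keeping the fingers off the plaque, use the block to slide the maple plaque across the engraver's bed: first its long far edge flat against the far stop, then along that stop until its end meets the side stop, and hold it snug against both for a moment. Push lightly, about 5 N, no harder, for the stops are held only by magnets; do not lift the plaque or disturb anything else. Finally stand the push block back upright on the bench, leaving the plaque square in the corner.

Things in the scene. Friction and masses are not known exactly. Their poses are not given: they have to be found in the camera images.
- engraver: open-frame laser engraver, 400 (x) x 420 (y) mm over its aluminium frame, 58 mm high; turned by up to about 12 degrees. Origin: centre of its underside, at bench height; x points away from the robot, y left, z up. Inside the frame (opening 360 x 380 mm) lies a flat honeycomb bed, its top 22 mm above the origin. A 50 mm high control box is fixed outside the near side.
- laser (a point): centre of the black laser module, 86 mm above the bench, at x = -108, y = 125 mm of the engraver. The module measures 45 x 60 x 76 mm (top 123 mm above the bench) and hangs on the far side of the parked gantry beam, which crosses the bed in y near its near end (engraver x = -155 to -135 mm, 65 to 106 mm above the bench).
- corner (a point): nominal inside corner, at bed height (22 mm above the bench). Axes as the engraver. With both stop bars set fully back, the far bar's face is the plane x = 0 and the side bar's face the plane y = 0; but each bar may be set up to 10 mm in from there (towards negative x, or negative y). The settings differ every time, are not reported and must be found by touch. The plaque belongs at negative x, y.
- far_stop: far edge stop: two dark magnet blocks with thumb screws, fixed on the bed, and in front of them an aluminium bar 230 mm long (y), 12 mm wide, 10 mm high. Origin: midway between the blocks, on the bed. The bar's face towards the robot is at its own x = -27 mm or up to 10 mm nearer the robot, parallel to the engraver's y. It is rigid; over 10 N of the plaque on it counts as shifting the magnets.
- side_stop: side edge stop, on the left, built the same with a bar 118 mm long, running from the corner towards the robot; it is turned a quarter turn (its own x is the engraver's y). The bar's face is at its own x = -27 mm or up to 10 mm further right, parallel to the engraver's x. Rigid; over 10 N of the plaque on it counts as shifting the magnets.
- plaque: loose flat plaque of pale maple, 85 (x) x 130 (y) x 12 (z) mm, about 0.1 kg, on the honeycomb bed 1 to 10 cm short of each stop, turned by up to 20 degrees from the engraver. Origin: centre of its underside. It slides at under 2 N. In place its axes are parallel to the engraver's, its +x side touches the far bar and its +y end the side bar.
- plaque_corner (a point): the plaque's far left bottom corner (its own x = +42.5, y = +65 mm): the one that goes into the corner between the stops.
- push_block: loose pale beech push block, 0.12 kg, standing on the bench left or right of the engraver: base 70 (x) x 46 (y) x 16 (z) mm with flat upright sides, and on its middle an upright grip 46 (x) x 24 (y) mm, flat from 16 to 70 mm above the underside, rounded top at 82 mm. Origin: centre of its underside. The fingers close across its y (24 mm). Long sides and ends of the base can push.
- sanding_block: bystander: cork sanding block, 105 x 55 x 35 mm, on the bench at the other side of the engraver. Origin: centre of its underside.
- hold_puck: bystander: small steel puck, 22 mm across, 12 mm high, on the near right part of the bed, right of and nearer than the plaque. Origin: centre of its underside.
- focus_gauge: bystander: small white stepped focus gauge, 20 mm across, 24 mm high, standing on the left part of the bed, nearer the robot than the side stop. Origin: centre of its underside.
- glue_bottle: bystander: white bottle, 54 mm across, 150 mm high, standing left of the engraver. Origin: centre of its underside.
- turned_bowl: bystander: turned wooden bowl, 160 mm across, 60 mm high, right of the engraver. Origin: centre of its underside.
Not all that is in view belongs to the job. Leave any purple look-alike of the push_block alone. What is shaped like the plaque but turquoise is not meant.

How it is judged:
On the way, in this order (a step that is already met when the one before it is completed fails the run):
1. the push block is picked up (height (world z) of push_block above 0.03 m and contact force between the fingers and push_block above 1 N), for 0.2 s.
2. the push block presses the plaque's long edge flat against the far stop (over 1 N on the stop, plaque square to it within 0.02 rad) (contact force between plaque and far_stop above 1 N and contact force between push_block and plaque above 1 N and angle between the x axis of plaque and the x axis of engraver, either way round below 0.02 rad and x of plaque_corner in the frame of corner above -0.012 m), for 0.2 s.
3. the push block holds the plaque snug in the corner, touching both stops at once (over 1 N on the side stop and over 0.5 N on the far stop, plaque square within 0.02 rad) (contact force between plaque and side_stop above 1 N and contact force between plaque and far_stop above 0.5 N and contact force between push_block and plaque above 1 N and angle between the x axis of plaque and the x axis of engraver, either way round below 0.02 rad and x of plaque_corner in the frame of corner above -0.012 m and y of plaque_corner in the frame of corner above -0.012 m), for 0.2 s.
At the end, for the whole second after the job is handed in: The plaque lies flat on the bed, square to the engraver within 0.02 rad, its corner in the corner of the two stops (no further from the nominal corner than the stops' 10 mm settings and 2 mm, each way); the push block stands upright on the bench, released and at rest (x of plaque_corner in the frame of corner above -0.012 m and y of plaque_corner in the frame of corner above -0.012 m and angle between the x axis of plaque and the x axis of engraver, either way round below 0.02 rad and z of plaque in the frame of corner below 0.002 m and height (world z) of push_block below 0.006 m and angle between push_block's own z axis and vertical below 0.1 rad and linear speed of each of push_block, plaque below 0.01 m/s); the robot touches nothing.
It fails at once if the plaque is pressed against a stop with more than 10 N, which shifts its magnets (contact force between plaque and far_stop above 10 N or contact force between plaque and side_stop above 10 N).
It fails at once if the gripper's fingers touch the plaque (contact force between the fingers and plaque above 0.3 N).
It fails at once if the plaque is lifted or tipped instead of slid (z of plaque in the frame of corner above 0.008 m or angle between plaque's own z axis and vertical above 0.12 rad).
It fails at once if the robot knocks the engraver hard (more than 20 N) (contact force between any of the fingers, the arm, push_block and engraver above 20 N).
It fails at once if a bystander is moved by more than 15 mm (distance of any of sanding_block, hold_puck, glue_bottle, turned_bowl, focus_gauge from where it was at the start of the episode above 0.015 m).
It also fails if it takes over 72 s, if anything falls off the work surface, if the arm or the gripper's body presses on something with over 40 N, if the wrist force passes 120 N, or if a joint passes its speed limit or range.

## Working session

There is one attempt and no reset: what is moved stays moved. The work goes in short steps, Python scripts to look and compute and a tool call to move; the robot and the scene stay as the last step left them, time stands still between calls to the robot, and variables do not carry over. Pictures are saved under pics/ and viewed, about 8 in all and at most 12, crops included, and the job is handed in when it is done.

Besides the shell and the picture viewer there is one more tool, called after ">>>" by a JSON object that holds its "method" and its "body". carry_out: Moves the arm, as the interface text tells. Its arguments: {"type":"object","properties":{"targets":{"type":"array","items":{"type":"array","items":{"type":"number"}}},"force":{"type":"number"}},"required":["targets"]}

```bash
mkdir -p pics; ls; python3 - <<'E'
from workcell import bot
import cv2,numpy as np
print(bot.observe())
for n in("scene","top"):
    f=bot.grab_frame(n); cv2.imwrite(f"pics/{n}0.png",f["color"][:,:,::-1]); np.savez(f"{n}0.npz",**f)
    print(n,f["K"],f["cam_to_world"])
E
```

```text
pics
{'clock': 0.0, 'qpos': array([ 1.08879771,  0.52204447, -0.03632451,  1.60000512,  0.02120107,
        1.02108321, -0.11279489]), 'qd': array([-1.09177874e-04, -2.10463057e-03,  1.02031628e-03,  2.12175886e-03,
       -1.76685147e-05,  1.66601461e-03, -2.23069552e-03]), 'joint_efforts': array([ 1.26919433e-03, -9.27124071e+01,  1.98055364e+00, -3.69942033e+01,
        1.78365433e-02,  8.10212310e-03, -8.65830953e-05]), 'position': array([ 0.24999122, -0.57245878,  0.23070781]), 'tool_rot': array([-3.14044061e+00,  8.42961679e-05,  4.11791801e-01]), 'force': array([ 0.34815052,  0.17038109, -0.13963895]), 'moment': array([ 0.00503867, -0.01465348,  0.06572369]), 'grip_width': 0.08533861304969832}
scene [[451.48427311   0.         281.00386365]
 [  0.         451.48427311 218.28853614]
 [  0.           0.           1.        ]] [[-0.69821349  0.42140124 -0.57872179  1.12476241]
 [ 0.71588116  0.40706635 -0.56728401  0.58632393]
 [-0.00347602 -0.81038138 -0.58589243  0.7518534 ]
 [ 0.          0.          0.          1.        ]]
top [[467.73692802   0.         281.25804999]
 [  0.         467.73692802 217.14539183]
 [  0.           0.           1.        ]] [[-0.00506065 -0.99452612  0.10436565  0.29742919]
 [-0.99998547  0.00483911 -0.00237584 -0.03811588]
 [ 0.0018578  -0.10437616 -0.99453616  1.64474601]
 [ 0.          0.          0.          1.        ]]
```

View pics/top0.png

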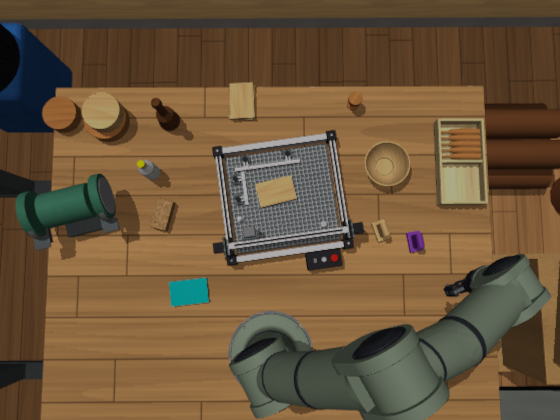

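View pics/scene0.png

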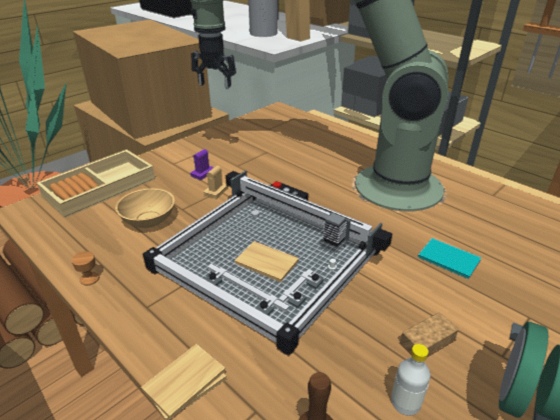

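Top view: pale push block at (382,231), purple look-alike at (416,241). The plaque is at (276,191) and a turquoise decoy at (190,292). In the scene view the push block is at (214,181), the purple one at (202,163), the plaque at (267,260) and the turquoise one at (449,257). The pale boards at (241,100) in top and the tray pieces at (461,183) are distractors.

```bash
cat > h.py <<'E'
import numpy as np,cv2
from workcell import bot
def load(n): return dict(np.load(n+".npz"))
def snap(cam,n):
    f=bot.grab_frame(cam); np.savez(n+".npz",**f); return f
def ray(f,uv,z):
    uv=np.atleast_2d(np.asarray(uv,float)); T=f["cam_to_world"]
    d=np.c_[uv,np.ones(len(uv))]@np.linalg.inv(f["K"]).T@T[:3,:3].T
    return T[:3,3]+d*((z-T[2,3])/d[:,2])[:,None]
def cloud(f):
    h,w=f["z_map"].shape; u,v=np.meshgrid(np.arange(w),np.arange(h)); z=f["z_map"]
    p=np.stack([u,v,np.ones_like(u)],-1)@np.linalg.inv(f["K"]).T*z[...,None]
    return p@f["cam_to_world"][:3,:3].T+f["cam_to_world"][:3,3]
def proj(f,p):
    T=np.linalg.inv(f["cam_to_world"]);q=(np.atleast_2d(p)@T[:3,:3].T+T[:3,3])@f["K"].T
    return q[:,:2]/q[:,2:]
def crop(f,x0,y0,x1,y1,s,name):
    im=cv2.resize(f["color"][y0:y1,x0:x1,::-1],None,fx=s,fy=s,interpolation=cv2.INTER_CUBIC)
    cv2.imwrite("pics/"+name,im)
E
python3 - <<'E'
from h import *
t=load("top0");s=load("scene0")
a=cv2.resize(t["color"][120:270,205:435,::-1],None,fx=3.4,fy=3.4,interpolation=cv2.INTER_CUBIC)
cv2.imwrite("pics/c1.png",a)
crop(s,140,140,400,350,3,"c2.png")
for n,f,bx in(("top",t,(225,135,400,250)),("scene",s,(180,150,330,300))):
    hsv=cv2.cvtColor(f["color"],cv2.COLOR_RGB2HSV);P=cloud(f)
    for nm,(u,v) in {"top":dict(pl=(276,191),pb=(382,231)),"scene":dict(pl=(267,260),pb=(214,186))}[n].items():
        print(n,nm,hsv[v,u],P[v,u])
E
```

```text
top pl [ 20 113 174] [ 0.55694026 -0.02417655  0.04123542]
top pb [ 17 132 114] [ 0.4136712  -0.38079353  0.074386  ]
scene pl [ 20 108 227] [ 0.56057669 -0.0146095   0.03247932]
scene pb [ 18 110 123] [ 0.43883925 -0.36759386  0.03581474]
```

View pics/c1.png

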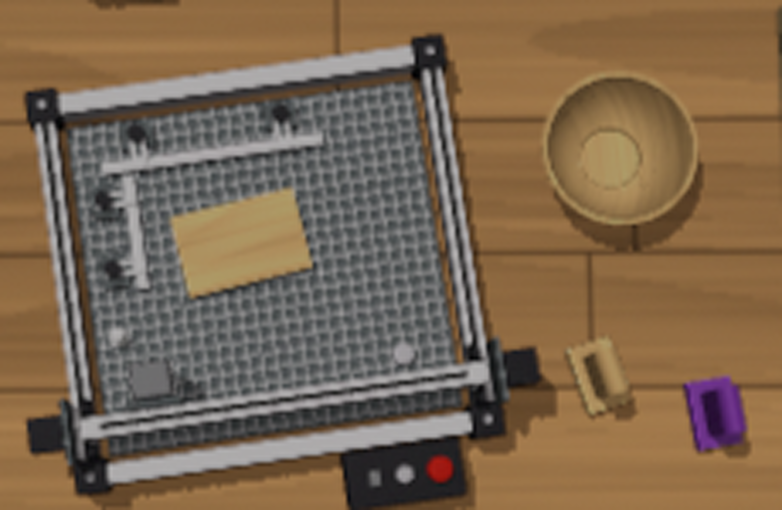

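View pics/c2.png

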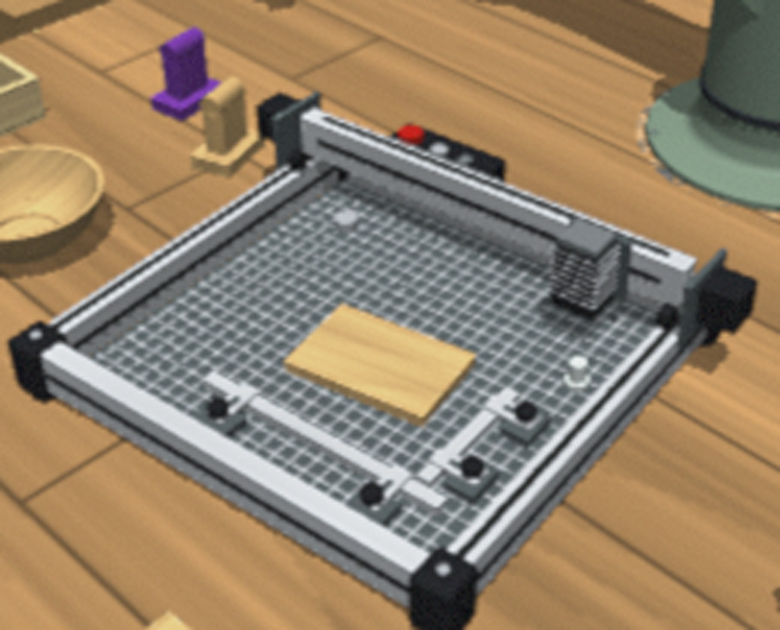

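```bash
python3 - <<'E'
from h import *
np.set_printoptions(precision=4,suppress=True)
def rect(p):
    (c,wh,a)=cv2.minAreaRect((p[:,:2]*1000).astype(np.float32)); return np.round(c,1),np.round(wh,1),round(a,2)
for n,box,pb in(("top",(240,170,320,215),(368,215,397,250)),("scene",(230,235,310,285),(200,163,230,200))):
    f=load(n+"0");hsv=cv2.cvtColor(f["color"],cv2.COLOR_RGB2HSV);P=cloud(f)
    m=cv2.inRange(hsv,(12,70,90),(28,255,255))
    def blob(b,m):
        k=np.zeros_like(m);k[b[1]:b[3],b[0]:b[2]]=m[b[1]:b[3],b[0]:b[2]]
        cs,_=cv2.findContours(k,cv2.RETR_EXTERNAL,cv2.CHAIN_APPROX_NONE);return max(cs,key=cv2.contourArea)[:,0,:]
    c=blob(box,m); 
    if n=="scene": # top face only: brighter
        c=blob(box,cv2.inRange(hsv,(12,60,170),(28,255,255)))
    print(n,"plaque",rect(ray(f,c,0.034)))
    # push block by height
    x0,y0,x1,y1=pb;Q=P[y0:y1,x0:x1].reshape(-1,3);H=hsv[y0:y1,x0:x1].reshape(-1,3)
    Q=Q[(H[:,0]<30)&(abs(Q[:,0]-.42)<.06)&(abs(Q[:,1]+.37)<.06)]
    for lo,hi in((.01,.03),(.035,.068),(.070,.1)):
        q=Q[(Q[:,2]>lo)&(Q[:,2]<hi)]
        if len(q)>5: print(n,"pb",lo,len(q),q.mean(0),rect(q))
# engraver corners
f=load("top0");g=f["color"].max(2)
for b in((208,140,230,160),(322,125,342,145),(340,235,356,252),(222,250,242,270)):
    k=np.zeros_like(g);k[b[1]:b[3],b[0]:b[2]]=(g<60)[b[1]:b[3],b[0]:b[2]]
    n,l,s,c=cv2.connectedComponentsWithStats(k);i=1+s[1:,4].argmax();print("corner",c[i],s[i],ray(f,c[i],.058))
hsv=cv2.cvtColor(f["color"],cv2.COLOR_RGB2HSV)
k=np.zeros_like(g);k[155:206,233:303]=((hsv[...,2]>135)&(hsv[...,1]<40))[155:206,233:303]
for l in k[155:206,233:303]: print(''.join('.#'[x] for x in l))
E
```

```text
top plaque (array([558.7, -22.3]), array([ 87.2, 130.2]), 13.89)
top pb 0.01 145 [ 0.4184 -0.3825  0.0169] (array([ 413.3, -379.1]), array([79., 67.]), 16.29)
top pb 0.035 31 [ 0.4175 -0.3785  0.0512] (array([ 417.3, -378.8]), array([42.1,  2.5]), 17.82)
top pb 0.07 94 [ 0.4202 -0.3881  0.0798] (array([ 420.8, -389.2]), array([44.7, 23.7]), 18.83)
scene plaque (array([560. , -17.9]), array([ 85.4, 130.2]), 13.83)
scene pb 0.01 160 [ 0.4296 -0.3737  0.017 ] (array([ 425.4, -373.7]), array([46.2, 77.3]), 80.66)
scene pb 0.035 143 [ 0.4278 -0.3751  0.0519] (array([ 423.5, -374.7]), array([28.5, 50.1]), 76.83)
scene pb 0.07 85 [ 0.4227 -0.3786  0.0767] (array([ 419.3, -383.1]), array([53. , 23.4]), 19.33)
corner [218.9151 152.6038] [213 146  17  14 106] [[0.6895 0.1727 0.058 ]]
corner [330.1146 136.5938] [322 131  15  14  96] [[ 0.7445 -0.2131  0.058 ]]
corner [347.4583 241.55  ] [341 235  13  14 120] [[ 0.3796 -0.2661  0.058 ]]
corner [231.0167 257.6917] [226 250  12  16 120] [[0.327  0.1286 0.058 ]]
......................#...#...........................................
................
[... 2833 characters left out ...]
.#####.........#.............................................
........#######.........#.............................................
...........####.......................................................
..........#####...................................................#...
.........######...................................................#...
............###.......................................................
............###.....#...#.............................................
............####......................................................
.............###...................................................#..
#.....................................................................
```

Choice: the pale block at (382,231), not the purple one at (416,241). It measures x≈0.420, y≈-0.386, yaw 18.5°, top at about 0.08 m, which fits the description. Now approaching the hover.

>>> {"method": "carry_out", "body": {"targets": [[0,0,0,0,0,0.85,80],[31.5,-17.6,14.4,0,0,0,80],[31.5,-17.6,14.4,0,0,0,80],[31.5,-17.6,14.4,0,0,0,80],[31.5,-17.6,14.4,0,0,0,80]], "force": 60}}

```text
clock: 0.52
position: [0.3479, -0.4646, 0.1729]
tool_rot: [-3.141, 0.0, 0.322]
force: [0.6, -0.1, -0.9]
grip_width: 0.0586
```

>>> {"method": "carry_out", "body": {"targets": [[31.5,-17.6,14.4,0,0,0,80],[31.5,-17.6,14.4,0,0,0,80],[31.5,-17.6,14.4,0,0,0,80],[0,0,0,0,0,0,80],[0,0,0,0,0,0,80]]}}

```text
clock: 0.93
position: [0.4213, -0.3839, 0.1295]
tool_rot: [-3.14, 0.001, 0.327]
force: [-1.2, -0.6, 0.1]
grip_width: 0.0585
```

```bash
python3 - <<'E'
from h import *
np.set_printoptions(precision=4,suppress=True)
f=snap("scene","s1");o=bot.observe();print(o)
crop(f,130,110,330,260,4,"s1.png")
# stop bar lines from scene and top0
for n,z in(("top0",.032),("scene0",.032)):
    f=load(n);hsv=cv2.cvtColor(f["color"],cv2.COLOR_RGB2HSV);P=np.stack(np.meshgrid(np.arange(560),np.arange(420)),-1).reshape(-1,2)
    m=((hsv[...,2]>135)&(hsv[...,1]<40)).astype(np.uint8)
    m=cv2.morphologyEx(m,cv2.MORPH_OPEN,np.ones((2,2),np.uint8)).ravel()>0
    W=ray(f,P[m],z)[:,:2]
    c,s=np.cos(np.radians(7.7)),np.sin(np.radians(7.7))
    E=(W-[.535,-.0445])@np.array([[c,-s],[s,c]])
    for nm,sel in(("far",(E[:,0]>.08)&(E[:,0]<.13)&(E[:,1]>-.13)&(E[:,1]<.15)),("side",(E[:,0]<.09)&(E[:,0]>-.05)&(E[:,1]>.09)&(E[:,1]<.135))):
        w=(E[sel]*1000).astype(np.float32)
        l=cv2.fitLine(w,cv2.DIST_HUBER,0,.01,.01).ravel(); print(n,nm,len(w),l,np.degrees(np.arctan2(l[1],l[0])),np.percentile(w,[3,97],axis=0))
E
```

```text
{'clock': 0.9833, 'qpos': array([ 0.6718,  0.5636, -0.0468,  1.8335,  0.037 ,  0.7463, -0.6415]), 'qd': array([ 0.0346, -0.0128,  0.015 , -0.0058,  0.0028,  0.0038,  0.0052]), 'joint_efforts': array([ -4.2251, -87.5105,  -0.3266, -28.8752,  -0.1836,  -0.1211,
        -0.2288]), 'position': array([ 0.4203, -0.3855,  0.1301]), 'tool_rot': array([-3.1409,  0.0006,  0.3241]), 'force': array([-0.5131, -0.2783,  0.0013]), 'moment': array([0.003 , 0.0632, 0.0091]), 'grip_width': 0.05859351171825452}
top0 far 260 [  0.028   -0.9996 118.2535  32.1758] -88.394745 [[ 86.0629 -73.7157]
 [126.6801 138.712 ]]
top0 side 107 [  1.       0.0084  39.1501 122.6287] 0.48020053 [[ -6.2134 116.509 ]
 [ 86.9347 131.912 ]]
scene0 far 1061 [  0.0017   1.     113.9045  29.026 ] 89.90288 [[  83.2399 -116.9028]
 [ 129.113   142.1289]]
scene0 side 384 [  0.9949   0.1005  23.3609 120.3354] 5.7673273 [[-45.6638  98.6391]
 [ 86.9957 134.8706]]
```

View pics/s1.png

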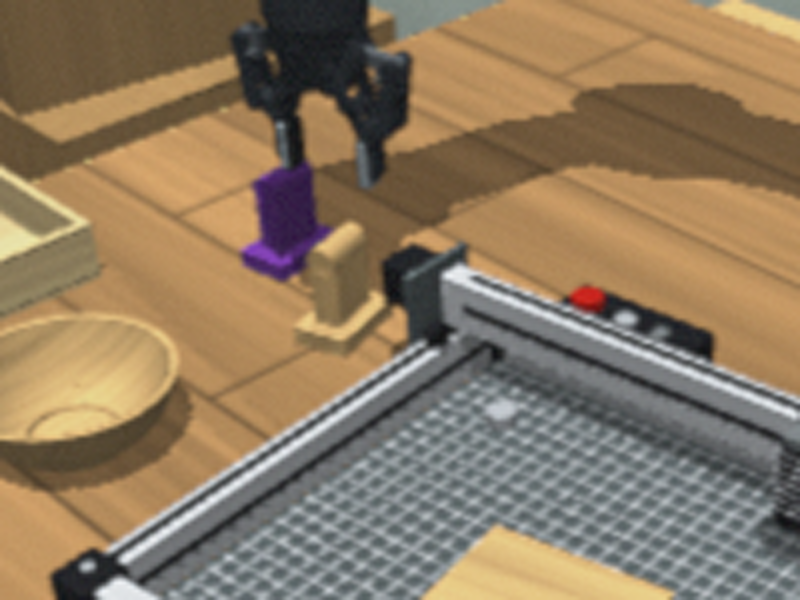

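The crop shows the finger tips (~(329,175)) over the pale block (top at (338,228)), with the purple one clear at (285,205). Descending and gripping.

>>> {"method": "carry_out", "body": {"targets": [[0,0,30,0,0,0,80],[0,0,30,0,0,0,80],[0,0,30,0,0,0,80],[0,0,15,0,0,0,80],[0,0,0,0,0,0,80]]}}

```text
clock: 1.4
position: [0.4179, -0.3861, 0.0228]
tool_rot: [-3.138, 0.003, 0.321]
force: [-0.8, 0.3, -1.1]
grip_width: 0.0585
```

>>> {"method": "carry_out", "body": {"targets": [[0,0,0,0,0,0,255],[0,0,0,0,0,0,255],[0,0,0,0,0,0,255],[0,0,0,0,0,0,255],[0,0,0,0,0,0,255]], "force": 60}}

```text
clock: 1.82
position: [0.4207, -0.387, 0.0271]
tool_rot: [3.139, -0.001, 0.322]
force: [-1.8, -0.5, 7.6]
grip_width: 0.0236
```

>>> {"method": "carry_out", "body": {"targets": [[0,0,-10,0,0,0,255],[0,0,-35,0,0,0,255],[0,0,-35,0,0,0,255],[0,0,-30,0,0,0,255],[0,0,0,0,0,0,255]]}}

```text
clock: 2.23
position: [0.4222, -0.3878, 0.1424]
tool_rot: [3.134, -0.005, 0.322]
force: [0.7, -0.6, -1.0]
grip_width: 0.0235
```

>>> {"method": "carry_out", "body": {"targets": [[0,0,0,0,0,0,255],[0,0,0,0,0,0,255]]}}

```text
clock: 2.4
position: [0.42, -0.3858, 0.1358]
tool_rot: [3.141, -0.0, 0.323]
force: [-0.7, 0.2, -2.1]
grip_width: 0.0233
```

```bash
python3 - <<'E'
from h import *
np.set_printoptions(precision=4,suppress=True)
f=snap("scene","s2");o=bot.observe();p=o["position"];print(p,o["tool_rot"],o["force"],o["grip_width"])
uv=proj(f,p)[0];print(uv);x,y=uv.astype(int)
crop(f,x-60,y-70,x+60,y+50,5,"s2.png")
P=cloud(f);hsv=cv2.cvtColor(f["color"],cv2.COLOR_RGB2HSV)
q=P[(np.linalg.norm(P[...,:2]-p[:2],axis=-1)<.06)&(P[...,2]>.05)&(hsv[...,0]>8)&(hsv[...,0]<30)&(hsv[...,1]>60)]
print(len(q),np.percentile(q[:,2],[1,3,5,10,25,50,75]),q.mean(0))
E
```

```text
[ 0.4198 -0.3857  0.1351] [-3.1408  0.0005  0.3228] [ 0.2618 -0.1532 -1.3314] 0.023341833753138634
[212.1411 152.326 ]
522 [0.1082 0.1104 0.1111 0.114  0.1221 0.1409 0.1804] [ 0.4288 -0.3708  0.152 ]
```

View pics/s2.png

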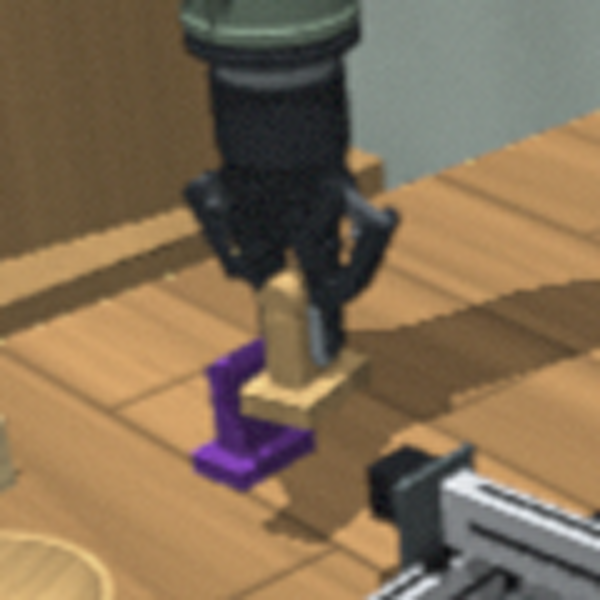

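The block is held upright, its base about 26 mm below the TCP. Next: turn to the engraver yaw (8°), lift, and cross to the spot short of the plaque's near edge.

>>> {"method": "carry_out", "body": {"targets": [[0,0,-15,0,0,0.875,255],[0,0,-15,0,0,0.875,255],[9.4,-34.3,0,0,0,0,255],[9.4,-34.3,0,0,0,0,255],[9.4,-34.3,0,0,0,0,255]]}}

```text
clock: 2.87
position: [0.4331, -0.2787, 0.1645]
tool_rot: [-3.141, 0.001, 0.138]
force: [1.2, -0.7, -1.4]
grip_width: 0.0234
```

>>> {"method": "carry_out", "body": {"targets": [[9.4,-34.3,0,0,0,0,255],[9.4,-34.3,0,0,0,0,255],[9.4,-34.3,0,0,0,0,255],[9.4,-34.3,0,0,0,0,255],[9.4,-34.3,0,0,0,0,255]]}}

```text
clock: 3.28
position: [0.4558, -0.102, 0.1647]
tool_rot: [-3.141, 0.002, 0.139]
force: [1.4, -0.6, -0.9]
grip_width: 0.0234
```

>>> {"method": "carry_out", "body": {"targets": [[9.4,-34.3,0,0,0,0,255],[9.4,-34.3,0,0,0,0,255],[0,0,0,0,0,0,255],[0,0,0,0,0,0,255]]}}

```text
clock: 3.62
position: [0.4652, -0.0313, 0.1647]
tool_rot: [-3.141, 0.002, 0.143]
force: [0.4, -1.8, -2.0]
grip_width: 0.0232
```

```bash
python3 - <<'E'
from h import *
np.set_printoptions(precision=4,suppress=True)
f=snap("scene","s3");o=bot.observe();p=o["position"];print(p,o["tool_rot"],o["force"],o["qpos"])
crop(f,170,80,390,300,2.7,"s3.png")
E
```

```text
[ 0.4651 -0.0329  0.1647] [-3.1415  0.0018  0.1409] [ 0.0735 -0.6121 -1.0954] [-0.0061  0.3705 -0.0633  2.0678  0.0354  0.706  -1.5219]
```

View pics/s3.png

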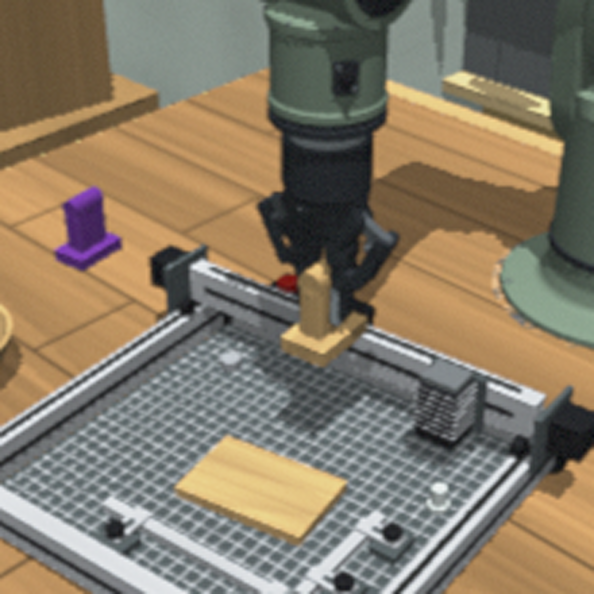

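The block (crop (325,340)) hangs over the bed between the gantry and the plaque (260,487), clear of the laser (445,405). Going down.

>>> {"method": "carry_out", "body": {"targets": [[0,0,30,0,0,0,255],[0,0,30,0,0,0,255],[0,0,30,0,0,0,255],[0,0,18,0,0,0,255],[0,0,4,0,0,0,255]]}}

```text
clock: 4.08
position: [0.4635, -0.0345, 0.0505]
tool_rot: [-3.141, 0.005, 0.138]
force: [-1.3, -0.3, -1.2]
grip_width: 0.0237
```

>>> {"method": "carry_out", "body": {"targets": [[0,0,0,0,0,0,255],[0,0,0,0,0,0,255],[0,0,0,0,0,0,255]]}}

```text
clock: 4.33
position: [0.4662, -0.0337, 0.0546]
tool_rot: [3.141, -0.001, 0.139]
force: [-0.1, 0.2, -1.2]
grip_width: 0.0229
```

```bash
cat > look.py <<'E'
import sys
from h import *
np.set_printoptions(precision=4,suppress=True)
f=snap("scene",sys.argv[1]);o=bot.observe();print(o["clock"],o["position"],o["tool_rot"][2],o["force"],o["moment"])
P=cloud(f);hsv=cv2.cvtColor(f["color"],cv2.COLOR_RGB2HSV)
m=cv2.inRange(hsv,(12,60,170),(28,255,255))
m[(abs(P[...,2]-.034)>.006)|(abs(P[...,0]-.58)>.13)|(abs(P[...,1])>.15)]=0
cs,_=cv2.findContours(m,cv2.RETR_EXTERNAL,cv2.CHAIN_APPROX_NONE);c=max(cs,key=cv2.contourArea)[:,0,:]
(c0,wh,a)=cv2.minAreaRect((ray(f,c,.034)[:,:2]*1000).astype(np.float32));print("plaque",c0,wh,a)
q=P[(np.linalg.norm(P[...,:2]-o["position"][:2],axis=-1)<.06)&(P[...,2]>.02)&(P[...,2]<.06)&(hsv[...,0]>8)&(hsv[...,0]<30)&(hsv[...,1]>60)&(m==0)]
if len(q): print("block z",np.percentile(q[:,2],[3,10,50]))
if len(sys.argv)>2: crop(f,190,120,370,320,3,sys.argv[1]+".png")
E
python3 look.py s4
```

```text
4.3833 [ 0.4663 -0.0336  0.0547] 0.1389333222322935 [-0.1862  0.6682 -0.5216] [ 0.0229 -0.0381 -0.0191]
plaque (559.8251342773438, -16.518234252929688) (85.67559814453125, 128.7904510498047) 13.92770004272461
block z [0.0256 0.0302 0.0411]
```

>>> {"method": "carry_out", "body": {"targets": [[4,0,2,0,0,0,255],[4,0,0,0,0,0,255],[4,0,0,0,0,0,255],[4,0,0,0,0,0,255],[4,0,0,0,0,0,255]]}}

```text
clock: 4.8
position: [0.4859, -0.0303, 0.0516]
tool_rot: [-3.142, -0.0, 0.14]
force: [-1.1, 0.5, -0.9]
grip_width: 0.0234
```

>>> {"method": "carry_out", "body": {"targets": [[3,0,0,0,0,0,255],[3,0,0,0,0,0,255],[3,0,0,0,0,0,255],[3,0,0,0,0,0,255],[3,0,0,0,0,0,255]]}}

```text
clock: 5.22
position: [0.5005, -0.0283, 0.0515]
tool_rot: [-3.142, 0.0, 0.139]
force: [-1.1, -0.0, -1.6]
grip_width: 0.0235
```

```bash
python3 look.py s5
```

```text
5.2667 [ 0.5011 -0.0282  0.0515] 0.13952136325783782 [ 0.8573 -0.568  -1.2763] [ 0.0154 -0.0762 -0.0099]
plaque (557.9068603515625, -21.339393615722656) (129.53826904296875, 129.09852600097656) 7.870630264282227
block z [0.0217 0.0301 0.0393]
```

>>> {"method": "carry_out", "body": {"targets": [[3,0,0,0,0,0,255],[3,0,0,0,0,0,255],[3,0,0,0,0,0,255],[2,0,0,0,0,0,255],[1,0,0,0,0,0,255]]}}

```text
clock: 5.68
position: [0.5124, -0.0266, 0.0515]
tool_rot: [-3.142, -0.0, 0.14]
force: [-1.9, -0.2, -1.4]
grip_width: 0.0232
```

```bash
python3 look.py s6 1
```

```text
5.7333 [ 0.5125 -0.0266  0.0515] 0.13954399915116733 [ 0.0974 -0.2333 -1.723 ] [-0.0237  0.0393 -0.0049]
plaque (566.9555053710938, -20.22380828857422) (135.54649353027344, 128.80857849121094) 7.893818378448486
block z [0.022  0.0296 0.0388]
```

View pics/s6.png

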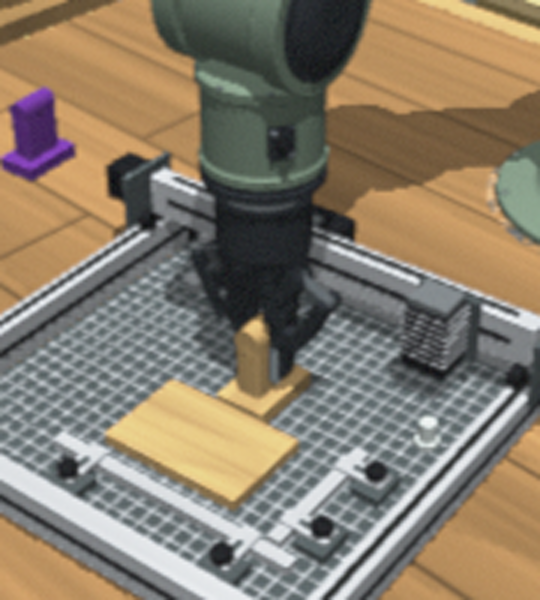

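The plaque (crop (205,440)) is flush with the block's end and parallel to the far bar (170,490), with roughly 1–2 cm to go.

>>> {"method": "carry_out", "body": {"targets": [[1.5,0,0,0,0,0,255],[1.5,0,0,0,0,0,255],[1.5,0,0,0,0,0,255],[1,0,0,0,0,0,255],[1,0,0,0,0,0,255]]}}

```text
clock: 6.15
position: [0.5186, -0.0258, 0.0515]
tool_rot: [-3.142, 0.0, 0.139]
force: [-0.9, -0.8, -0.1]
grip_width: 0.023
```

>>> {"method": "carry_out", "body": {"targets": [[1,0,0,0,0,0,255],[1,0,0,0,0,0,255],[1,0,0,0,0,0,255]]}}

```text
clock: 6.4
position: [0.5216, -0.0254, 0.0515]
tool_rot: [-3.142, 0.0, 0.139]
force: [0.6, 0.0, -0.5]
grip_width: 0.0233
```

```bash
python3 look.py s7; python3 - <<'E'
from h import *
f=load("s7");g=f["color"];P=cloud(f)
# gap: along engraver x, brightness profile at right part of plaque (E y offsets from block)
o=bot.observe()["position"];a=.1396;ex=np.array([np.cos(a),np.sin(a)]);ey=np.array([-ex[1],ex[0]])
for dy in(-40,-20,0,20,40):
    xs=np.arange(70,175,3)
    w=o[:2]+xs[:,None]/1000*ex+dy/1000*ey
    uv=np.array([proj(f,[x,y,.033])[0] for x,y in w]).round().astype(int)
    hsv=cv2.cvtColor(g,cv2.COLOR_RGB2HSV)
    print(dy,' '.join(f"{x}:{hsv[v,u,1]}/{hsv[v,u,2]}" for x,(u,v) in zip(xs,uv) if x>100))
E
```

```text
6.45 [ 0.5218 -0.0253  0.0515] 0.13949443249226312 [ 0.1352 -0.1127 -0.3771] [ 0.0044  0.0464 -0.0007]
plaque (600.3196411132812, -15.597824096679688) (87.00688934326172, 128.80857849121094) 7.893817901611328
block z [0.0238 0.0299 0.0396]
-40 103:108/234 106:107/233 109:105/235 112:104/234 115:106/233 118:105/230 121:103/199 124:111/133 127:91/137 130:5/209 133:8/230 136:7/229 139:8/222 142:12/132 145:12/127 148:13/137 151:19/147 154:22/105 157:31/106 160:28/100 163:28/91 166:28/90 169:27/105 172:30/85
-20 103:104/233 106:106/231 109:109/232 112:106/234 115:110/229 118:109/226 121:113/208 124:110/127 127:30/169 130:10/196 133:7/228 136:7/227 139:12/220 142:12/189 145:10/126 148:19/120 151:22/141 154:17/176 157:18/167 160:32/111 163:28/108 166:28/120 169:16/172 172:26/119
0 103:106/230 106:110/228 109:108/231 112:106/233 115:107/233 118:107/231 121:113/192 124:113/135 127:94/135 130:6/182 133:8/228 136:8/228 139:9/220 142:12/174 145:8/123 148:17/120 151:25/112 154:13/171 157:25/121 160:29/113 163:35/109 166:24/128 169:14/179 172:22/129
20 103:112/224 106:108/231 109:108/231 112:97/235 115:103/235 118:97/228 121:97/210 124:112/137 127:68/151 130:6/220 133:8/228 136:7/226 139:12/218 142:14/128 145:14/128 148:15/132 151:19/145 154:13/181 157:19/150 160:16/171 163:15/167 166:16/174 169:12/166 172:10/178
40 103:106/232 106:104/234 109:104/234 112:101/235 115:106/234 118:106/235 121:113/182 124:109/133 127:64/151 130:35/168 133:9/228 136:7/227 139:12/220 142:12/192 145:14/124 148:21/121 151:23/110 154:20/152 157:20/151 160:26/107 163:29/106 166:19/124 169:18/156 172:18/156
```

Gap to the bar is about 8 mm, measured from the profile: plaque edge at 121 and bar face at about 129.

>>> {"method": "carry_out", "body": {"targets": [[1.5,0,0,0,0,0,255],[1.5,0,0,0,0,0,255],[1.5,0,0,0,0,0,255],[1,0,0,0,0,0,255],[0.5,0,0,0,0,0,255]]}}

```text
clock: 6.87
position: [0.5276, -0.0245, 0.0515]
tool_rot: [-3.142, -0.0, 0.139]
force: [-0.3, 0.5, -0.4]
grip_width: 0.0235
```

>>> {"method": "carry_out", "body": {"targets": [[0.5,0,0,0,0,0,255],[0.5,0,0,0,0,0,255],[0,0,0,0,0,0,255]]}}

```text
clock: 7.12
position: [0.5284, -0.0244, 0.0515]
tool_rot: [-3.142, 0.0, 0.14]
force: [-2.0, -0.8, -0.7]
grip_width: 0.0232
```

>>> {"method": "carry_out", "body": {"targets": [[0.5,0,0,0,0,0,255],[0.5,0,0,0,0,0,255],[0,0,0,0,0,0,255]]}}

```text
clock: 7.37
position: [0.5286, -0.0243, 0.0513]
tool_rot: [-3.141, 0.002, 0.139]
force: [-5.5, -0.4, 1.0]
grip_width: 0.0231
```

Contact: about 5 N with under 1 mm of travel. Holding.

>>> {"method": "carry_out", "body": {"targets": [[0,0,0,0,0,0,255],[0,0,0,0,0,0,255],[0,0,0,0,0,0,255]]}}

```text
clock: 7.62
position: [0.5286, -0.0243, 0.0513]
tool_rot: [-3.141, 0.002, 0.139]
force: [-5.7, 0.1, 1.1]
grip_width: 0.0233
```

```bash
python3 look.py s8
```

```text
7.6667 [ 0.5286 -0.0243  0.0513] 0.13945893275192378 [-6.3963  0.9528  1.6558] [ 0.0905  1.3404 -0.0776]
plaque (585.173828125, -17.492233276367188) (129.96470642089844, 128.86257934570312) 7.558211326599121
block z [0.027  0.031  0.0393]
```

Step 2 held for about 0.3 s at 5.8 N. Now backing off, going around to the near right corner, and turning the block by 27° so its long side pushes that corner towards both stops.

>>> {"method": "carry_out", "body": {"targets": [[-4,0,0,0,0,0,255],[-16,0,0,0,0,0,255],[0,35,0,0,0,0,255],[0,35,0,0,0,0,255],[0,35,0,0,0,0,255]]}}

```text
clock: 8.08
position: [0.5245, -0.1321, 0.0518]
tool_rot: [3.141, -0.001, 0.141]
force: [1.1, 0.2, -1.0]
grip_width: 0.0232
```

>>> {"method": "carry_out", "body": {"targets": [[0,0,0,0,0,0,255],[17,0,0,0,0,0,255],[17,0,0,0,0,0,255],[0,0,0,0,0,0.9,255],[0,0,0,0,0,0.9,255]]}}

```text
clock: 8.5
position: [0.5587, -0.1261, 0.0514]
tool_rot: [-3.141, -0.001, -0.053]
force: [-0.7, -0.5, -0.9]
grip_width: 0.0234
```

>>> {"method": "carry_out", "body": {"targets": [[0,0,0,0,0,0.9,255],[0,0,0,0,0,0.9,255],[0,0,0,0,0,0.9,255],[0,0,0,0,0,0,255],[0,0,0,0,0,0,255]]}}

```text
clock: 8.92
position: [0.558, -0.126, 0.0515]
tool_rot: [3.141, -0.0, -0.328]
force: [0.4, 0.1, -0.9]
grip_width: 0.0233
```

```bash
python3 look.py s9 1
```

```text
8.9667 [ 0.558  -0.1262  0.0515] -0.32815449782733586 [ 0.7724 -0.1185 -1.3162] [ 0.0652 -0.0164 -0.054 ]
plaque (607.677001953125, -14.583908081054688) (85.05046844482422, 128.71243286132812) 7.571558475494385
block z [0.0219 0.0268 0.0384]
```

View pics/s9.png

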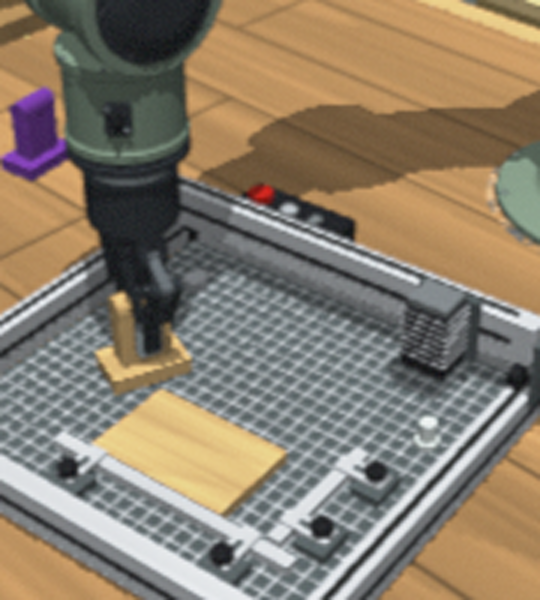

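Setup is right: the block's long side (crop (160,375)) faces the plaque's near right corner (165,392), a computed 21 mm away. Approaching along the face normal.

>>> {"method": "carry_out", "body": {"targets": [[0,-5,0,0,0,0,255],[0,-5,0,0,0,0,255],[0,-5,0,0,0,0,255],[0,-2,0,0,0,0,255],[0,-1,0,0,0,0,255]]}}

```text
clock: 9.38
position: [0.564, -0.1086, 0.0515]
tool_rot: [-3.141, 0.0, -0.331]
force: [-0.4, -0.8, -1.8]
grip_width: 0.0234
```

>>> {"method": "carry_out", "body": {"targets": [[0,-1,0,0,0,0,255],[0,-1,0,0,0,0,255],[0,-1,0,0,0,0,255],[0,0,0,0,0,0,255]]}}

```text
clock: 9.72
position: [0.5641, -0.1071, 0.0514]
tool_rot: [3.141, 0.001, -0.332]
force: [-4.5, -3.2, 0.9]
grip_width: 0.0233
```

>>> {"method": "carry_out", "body": {"targets": [[0,-0.5,0,0,0,0,255],[0,-0.5,0,0,0,0,255],[0,0,0,0,0,0,255]]}}

```text
clock: 9.97
position: [0.5641, -0.1065, 0.0513]
tool_rot: [3.14, 0.001, -0.333]
force: [-5.2, -5.8, 0.1]
grip_width: 0.0233
```

```bash
python3 look.py s10
```

```text
10.0167 [ 0.5641 -0.1064  0.0513] -0.332553940377019 [-5.2293 -4.9132  0.8651] [-1.1983  1.0923  0.0675]
plaque (607.5079345703125, -13.807319641113281) (84.82664489746094, 131.7021026611328) 7.6188883781433105
block z [0.0236 0.0267 0.0378]
```

Too much of the force goes into the far stop (5.8 N along x, 4.3 N along y). Easing x back by 0.7 mm and pushing along y.

>>> {"method": "carry_out", "body": {"targets": [[-1.07,-0.59,0,0,0,0,255],[-0.44,-0.9,0,0,0,0,255],[0,0,0,0,0,0,255]]}}

```text
clock: 10.27
position: [0.5637, -0.1036, 0.0514]
tool_rot: [3.141, 0.001, -0.332]
force: [-2.9, -3.1, -1.1]
grip_width: 0.0231
```

>>> {"method": "carry_out", "body": {"targets": [[-0.44,-0.9,0,0,0,0,255],[-0.44,-0.9,0,0,0,0,255],[0,0,0,0,0,0,255]]}}

```text
clock: 10.52
position: [0.5636, -0.1015, 0.0514]
tool_rot: [3.141, 0.001, -0.332]
force: [-3.9, -2.6, -1.4]
grip_width: 0.0232
```

>>> {"method": "carry_out", "body": {"targets": [[-0.53,-0.86,0,0,0,0,255],[-0.44,-0.9,0,0,0,0,255],[-0.44,-0.9,0,0,0,0,255],[-0.44,-0.9,0,0,0,0,255],[0,0,0,0,0,0,255]]}}

```text
clock: 10.93
position: [0.5634, -0.0972, 0.0515]
tool_rot: [-3.141, -0.0, -0.331]
force: [-1.9, -1.3, -2.5]
grip_width: 0.0232
```

```bash
python3 look.py s11; python3 - <<'E'
from h import *
f=load("s11");hsv=cv2.cvtColor(f["color"],cv2.COLOR_RGB2HSV)
a=np.radians(7.6);ex=np.array([np.cos(a),np.sin(a)]);ey=np.array([-ex[1],ex[0]])
for dx in(-30,-20,-10,0,10):
    w=np.array([.6075,-.014])+dx/1000*ex+np.arange(50,125,2.)[:,None]/1000*ey
    uv=proj(f,np.c_[w,np.full(len(w),.033)]).round().astype(int)
    print(dx,' '.join(f"{x}:{hsv[v,u,1]}/{hsv[v,u,2]}" for x,(u,v) in zip(range(50,125,2),uv) if x>62))
E
```

```text
10.9833 [ 0.5635 -0.0973  0.0515] -0.3313966238235593 [ 0.4971 -1.8954 -0.6085] [-0.3036  0.286  -0.0254]
plaque (605.4720458984375, -4.038185119628906) (86.18170928955078, 130.83570861816406) 7.558099746704102
block z [0.0221 0.0262 0.0386]
-30 64:100/235 66:104/234 68:103/236 70:105/236 72:107/234 74:114/211 76:107/124 78:107/124 80:92/117 82:15/102 84:15/102 86:27/115 88:19/145 90:19/145 92:22/164 94:26/116 96:29/113 98:22/103 100:20/114 102:16/155 104:13/210 106:8/230 108:7/231 110:6/230 112:6/230 114:6/227 116:12/130 118:12/130 120:16/155 122:22/139 124:26/116
-20 64:109/230 66:109/230 68:106/232 70:108/232 72:107/229 74:110/193 76:113/135 78:98/127 80:64/128 82:15/136 84:20/139 86:22/153 88:19/164 90:14/186 92:16/176 94:16/176 96:24/149 98:20/150 100:20/150 102:13/179 104:12/218 106:7/231 108:8/231 110:7/228 112:6/225 114:12/187 116:12/187 118:14/143 120:10/175 122:10/175 124:20/155
-10 64:106/230 66:107/231 68:106/231 70:106/231 72:106/227 74:111/184 76:111/184 78:105/117 80:69/119 82:6/120 84:26/116 86:32/110 88:21/144 90:21/144 92:21/158 94:25/121 96:25/121 98:30/109 100:25/130 102:17/169 104:12/218 106:7/230 108:6/231 110:7/229 112:7/229 114:6/226 116:12/130 118:12/130 120:15/172 122:21/148 124:27/115
0 64:109/230 66:109/230 68:108/229 70:105/231 72:105/231 74:105/182 76:107/124 78:107/124 80:57/111 82:10/102 84:27/113 86:31/108 88:27/125 90:15/171 92:15/171 94:21/144 96:29/105 98:30/110 100:30/110 102:16/164 104:11/217 106:7/230 108:6/230 110:7/228 112:6/223 114:6/223 116:11/185 118:11/138 120:14/149 122:14/106 124:21/60
10 64:110/217 66:112/217 68:112/217 70:112/218 72:114/202 74:114/202 76:114/161 78:93/112 80:93/112 82:14/125 84:21/159 86:20/163 88:18/156 90:14/198 92:16/209 94:18/174 96:15/183 98:14/165 100:13/218 102:13/218 104:7/231 106:7/229 108:8/229 110:7/229 112:7/227 114:16/157 116:16/157 118:17/169 120:17/118 122:18/98 124:20/76
```

About 28 mm to go to the side bar; the plaque is still square (7.56°).

>>> {"method": "carry_out", "body": {"targets": [[-0.66,-1.34,0,0,0,0,255],[-0.66,-1.34,0,0,0,0,255],[-0.66,-1.34,0,0,0,0,255],[-0.66,-1.34,0,0,0,0,255],[-0.66,-1.34,0,0,0,0,255]]}}

```text
clock: 11.4
position: [0.5625, -0.09, 0.0515]
tool_rot: [-3.141, -0.0, -0.332]
force: [-0.5, -1.0, -1.8]
grip_width: 0.0236
```

>>> {"method": "carry_out", "body": {"targets": [[-0.66,-1.34,0,0,0,0,255],[-0.66,-1.34,0,0,0,0,255],[-0.66,-1.34,0,0,0,0,255],[-0.66,-1.34,0,0,0,0,255],[-0.66,-1.34,0,0,0,0,255]]}}

```text
clock: 11.82
position: [0.5614, -0.0827, 0.0515]
tool_rot: [-3.142, -0.0, -0.332]
force: [-0.7, -0.5, -1.2]
grip_width: 0.0235
```

```bash
python3 look.py s12
```

```text
11.8667 [ 0.5614 -0.0823  0.0515] -0.3315104082196567 [-0.545  -0.5754 -0.9299] [-0.1814  0.144  -0.0126]
plaque (603.4925537109375, 10.849411010742188) (86.18978881835938, 131.34841918945312) 7.558211326599121
block z [0.0217 0.0273 0.0385]
```

>>> {"method": "carry_out", "body": {"targets": [[-0.66,-1.34,0,0,0,0,255],[-0.66,-1.34,0,0,0,0,255],[-0.66,-1.34,0,0,0,0,255],[-0.66,-1.34,0,0,0,0,255],[-0.66,-1.34,0,0,0,0,255]]}}

```text
clock: 12.28
position: [0.5604, -0.0753, 0.0515]
tool_rot: [3.142, 0.0, -0.332]
force: [-1.5, -1.0, 0.3]
grip_width: 0.0234
```

>>> {"method": "carry_out", "body": {"targets": [[-0.35,-0.94,0,0,0,0,255],[-0.44,-0.9,0,0,0,0,255],[-0.44,-0.9,0,0,0,0,255],[0,0,0,0,0,0,255]]}}

```text
clock: 12.62
position: [0.5601, -0.0723, 0.0515]
tool_rot: [3.142, 0.0, -0.332]
force: [-1.8, -0.7, -0.1]
grip_width: 0.0233
```

>>> {"method": "carry_out", "body": {"targets": [[-0.3,-0.65,0,0,0,0,255],[-0.3,-0.65,0,0,0,0,255],[0,0,0,0,0,0,255]]}}

```text
clock: 12.87
position: [0.56, -0.0709, 0.0515]
tool_rot: [3.142, 0.0, -0.332]
force: [-1.5, -0.7, -0.6]
grip_width: 0.0234
```

>>> {"method": "carry_out", "body": {"targets": [[-0.3,-0.65,0,0,0,0,255],[-0.3,-0.65,0,0,0,0,255],[0,0,0,0,0,0,255]]}}

```text
clock: 13.12
position: [0.5598, -0.0701, 0.0515]
tool_rot: [3.141, -0.0, -0.332]
force: [-0.6, -5.3, -0.5]
grip_width: 0.0232
```

>>> {"method": "carry_out", "body": {"targets": [[-0.2,-0.45,0,0,0,0,255],[-0.2,-0.45,0,0,0,0,255],[0,0,0,0,0,0,255]]}}

```text
clock: 13.37
position: [0.5598, -0.0698, 0.0516]
tool_rot: [3.14, -0.001, -0.333]
force: [-1.5, -8.2, -0.4]
grip_width: 0.0229
```

```bash
python3 look.py s13
```

```text
13.4167 [ 0.5598 -0.0698  0.0516] -0.3327479589197708 [-0.931  -8.3141 -1.2664] [-2.0928  0.32   -0.0585]
plaque (602.0870361328125, 22.93792724609375) (86.16535949707031, 130.6814727783203) 7.3445210456848145
block z [0.0213 0.0276 0.0387]
```

Side stop contact, but 8 N is more than wanted. Easing y by 0.8 mm and adding 0.4 mm of x.

>>> {"method": "carry_out", "body": {"targets": [[0.71,0.54,0,0,0,0,255],[0,0,0,0,0,0,255],[0,0,0,0,0,0,255],[0,0,0,0,0,0,255]]}}

```text
clock: 13.75
position: [0.5601, -0.07, 0.0514]
tool_rot: [3.141, 0.0, -0.332]
force: [-2.0, -6.2, -0.6]
grip_width: 0.0235
```

```bash
python3 look.py s14
```

```text
13.8 [ 0.5601 -0.0701  0.0514] -0.33239519303460807 [-2.9776 -5.4699 -0.2897] [-1.4406  0.5925 -0.0096]
plaque (602.6725463867188, 22.717605590820312) (86.32879638671875, 130.61981201171875) 6.944326400756836
block z [0.0234 0.0272 0.0383]
```

```bash
python3 - <<'E'
from h import *
for n,c in(("s9",(.6077,-.0146)),("s12",(.6035,.0108)),("s14",(.6023,.0225))):
    f=load(n);S=cv2.cvtColor(f["color"],cv2.COLOR_RGB2HSV)[...,1].astype(np.float32);V=f["color"][...,0].astype(np.float32)
    a=np.radians(7.6);ex=np.array([np.cos(a),np.sin(a)]);ey=np.array([-ex[1],ex[0]])
    def edge(along,across,r,lo,hi):
        out=[]
        for t in r:
            d=np.arange(lo,hi,.25);w=np.array(c)+t/1000*along+d[:,None]/1000*across
            uv=proj(f,np.c_[w,np.full(len(w),.034)]).astype(np.float32)
            v=cv2.remap(V,uv[None,:,0],uv[None,:,1],cv2.INTER_LINEAR)[0]
            g=np.gradient(cv2.GaussianBlur(v[None],(9,1),0)[0]);out.append((t,d[abs(g).argmax()]))
        l=cv2.fitLine(np.array(out,np.float32),cv2.DIST_HUBER,0,.01,.01).ravel();return np.degrees(l[1]/l[0]),np.median([o[1] for o in out])
    print(n,"far edge slope deg, pos",edge(ey,ex,range(-55,56,5),34,52),"left end",edge(ex,ey,range(-34,35,4),56,73))
E
```

```text
s9 far edge slope deg, pos (np.float32(-0.17092359), np.float64(41.5)) left end (np.float32(0.20019971), np.float64(64.5))
s12 far edge slope deg, pos (np.float32(-0.11303339), np.float64(42.25)) left end (np.float32(0.91184837), np.float64(65.5))
s14 far edge slope deg, pos (np.float32(-0.17867525), np.float64(42.0)) left end (np.float32(-0.013096602), np.float64(65.0))
```

The edge slopes match the flush state before (-0.17° and -0.18°), so the plaque is square. Holding a little longer with slightly more x, then backing off along the face normal.

>>> {"method": "carry_out", "body": {"targets": [[0.22,-0.01,0,0,0,0,255],[0,0,0,0,0,0,255],[0,0,0,0,0,0,255],[0,0,0,0,0,0,255],[0,0,0,0,0,0,255]]}}

```text
clock: 14.22
position: [0.5601, -0.0701, 0.0514]
tool_rot: [3.141, 0.0, -0.332]
force: [-3.1, -4.8, -0.4]
grip_width: 0.0232
```

>>> {"method": "carry_out", "body": {"targets": [[0,1,0,0,0,0,255],[0,2,0,0,0,0,255],[0,10,0,0,0,0,255],[0,12,0,0,0,0,255],[0,0,0,0,0,0,255]]}}

```text
clock: 14.63
position: [0.5514, -0.0963, 0.0516]
tool_rot: [3.14, -0.0, -0.334]
force: [-1.1, -1.8, -0.9]
grip_width: 0.0235
```

>>> {"method": "carry_out", "body": {"targets": [[0,0,-20,0,0,0,255],[0,0,-35,0,0,0,255],[0,0,-35,0,0,0,255],[0,0,-25,0,0,0,255],[0,0,0,0,0,0,255]]}}

```text
clock: 15.05
position: [0.5545, -0.094, 0.1714]
tool_rot: [-3.14, -0.007, -0.333]
force: [0.8, -0.2, -0.9]
grip_width: 0.0235
```

```bash
python3 look.py s15 1; python3 - <<'E'
from h import *
o=bot.observe();y=o["tool_rot"][2];d=np.array([.420,-.386])-o["position"][:2]
print(d*1000, "tool", 1000*(d@[np.cos(y),np.sin(y)]),1000*(d@[np.sin(y),-np.cos(y)]),"turn units",-(np.degrees(.323-y))/6)
E
```

```text
15.1 [ 0.5535 -0.0937  0.169 ] -0.33255402162122194 [ 0.7211  0.6636 -1.3823] [-0.0251 -0.0193  0.0361]
plaque (602.3815307617188, 24.141197204589844) (84.98822784423828, 128.54214477539062) 7.742901802062988
block z [0.0205 0.0207 0.0214]
[-133.52755964 -292.256589  ] tool -30.802249860336836 319.83549583978305 turn units -6.260079780287321
```

View pics/s15.png

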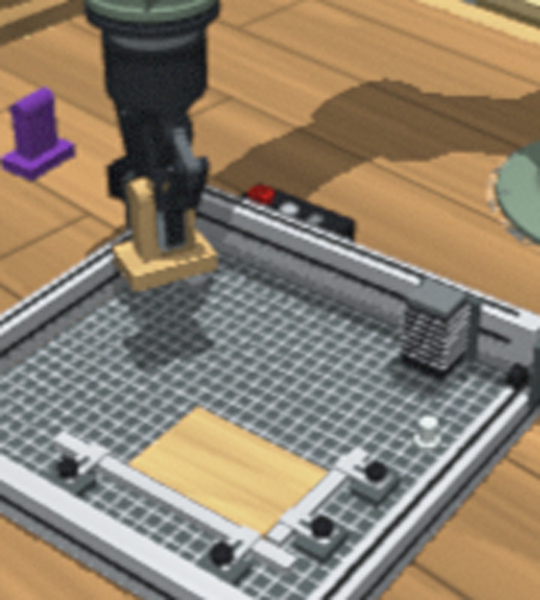

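The plaque (crop (235,470)) sits against both bars at 7.7°. Taking the block back to its old place on the bench.

>>> {"method": "carry_out", "body": {"targets": [[-3.1,32,0,0,0,0,255],[-3.1,32,0,0,0,0,255],[-3.1,32,0,0,0,0,255],[-3.1,32,0,0,0,0,255],[-3.1,32,0,0,0,0,255]]}}

```text
clock: 15.52
position: [0.4842, -0.2406, 0.1655]
tool_rot: [-3.142, 0.001, -0.332]
force: [0.6, -0.9, -0.8]
grip_width: 0.0232
```

>>> {"method": "carry_out", "body": {"targets": [[-3.1,32,0,0,0,0,255],[-3.1,32,0,0,0,0,255],[-3.1,32,0,0,0,0,255],[-3.1,32,0,0,0,0,255],[-3.1,32,0,0,0,0,255]]}}

```text
clock: 15.93
position: [0.4173, -0.3868, 0.1654]
tool_rot: [-3.141, 0.001, -0.332]
force: [0.8, 0.3, -1.8]
grip_width: 0.023
```

>>> {"method": "carry_out", "body": {"targets": [[0,0,0,0,0,-0.9,255],[0,0,0,0,0,-0.9,255],[0,0,0,0,0,-0.9,255],[0,0,0,0,0,-0.9,255],[0,0,0,0,0,-0.9,255]]}}

```text
clock: 16.35
position: [0.4182, -0.3855, 0.1653]
tool_rot: [-3.14, 0.001, 0.144]
force: [0.4, -0.0, -1.0]
grip_width: 0.0235
```

>>> {"method": "carry_out", "body": {"targets": [[0,0,0,0,0,-0.9,255],[0,0,0,0,0,-0.9,255],[0,0,0,0,0,0,255],[0,0,0,0,0,0,255]]}}

```text
clock: 16.68
position: [0.4183, -0.3855, 0.1657]
tool_rot: [-3.14, 0.0, 0.324]
force: [0.2, -0.2, -0.8]
grip_width: 0.0233
```

>>> {"method": "carry_out", "body": {"targets": [[0,0,35,0,0,0,255],[0,0,35,0,0,0,255],[0,0,35,0,0,0,255],[0,0,20,0,0,0,255],[0,0,5,0,0,0,255]]}}

```text
clock: 17.1
position: [0.4171, -0.3841, 0.0328]
tool_rot: [-3.137, 0.003, 0.325]
force: [-0.6, 0.3, -1.2]
grip_width: 0.0235
```

>>> {"method": "carry_out", "body": {"targets": [[0,0,2,0,0,0,255],[0,0,2,0,0,0,255],[0,0,2,0,0,0,255],[0,0,2,0,0,0,255],[0,0,0,0,0,0,255]]}}

```text
clock: 17.52
position: [0.4192, -0.3858, 0.0291]
tool_rot: [3.141, -0.001, 0.328]
force: [-0.3, -0.1, -1.8]
grip_width: 0.0237
```

>>> {"method": "carry_out", "body": {"targets": [[0,0,1,0,0,0,255],[0,0,1,0,0,0,255],[0,0,0,0,0,0,255],[0,0,0,0,0,0,255]]}}

```text
clock: 17.85
position: [0.4191, -0.3857, 0.0271]
tool_rot: [3.141, -0.0, 0.328]
force: [-1.3, 1.1, 8.4]
grip_width: 0.0233
```

>>> {"method": "carry_out", "body": {"targets": [[0,0,0.5,0,0,0,255],[0,0,0.5,0,0,0,255],[0,0,0,0,0,0,255],[0,0,0,0,0,0,255]]}}

```text
clock: 18.18
position: [0.4191, -0.3858, 0.0271]
tool_rot: [3.141, -0.0, 0.328]
force: [-6.2, 5.1, 29.6]
grip_width: 0.0231
```

The block is standing on the bench. Easing the downward force, releasing to partial opening, then rising.

>>> {"method": "carry_out", "body": {"targets": [[0,0,-1,0,0,0,255],[0,0,0,0,0,0,120],[0,0,0,0,0,0,80],[0,0,0,0,0,0,80],[0,0,0,0,0,0,80]]}}

```text
clock: 18.6
position: [0.4189, -0.3855, 0.0264]
tool_rot: [-3.141, 0.0, 0.328]
force: [-0.5, 1.0, 1.3]
grip_width: 0.058
```

>>> {"method": "carry_out", "body": {"targets": [[0,0,-5,0,0,0,80],[0,0,-25,0,0,0,80],[0,0,-35,0,0,0,80],[0,0,-35,0,0,0,80],[0,0,-35,0,0,0,80]]}}

```text
clock: 19.02
position: [0.4185, -0.3852, 0.1633]
tool_rot: [-3.141, 0.0, 0.328]
force: [-0.3, -1.6, 0.8]
grip_width: 0.0588
```

>>> {"method": "carry_out", "body": {"targets": [[0,0,-20,0,0,0,80],[0,0,0,0,0,0,80],[0,0,0,0,0,0,80]]}}

```text
clock: 19.27
position: [0.4192, -0.3858, 0.1828]
tool_rot: [3.14, -0.001, 0.328]
force: [0.5, 0.6, -0.6]
grip_width: 0.0585
```

```bash
python3 look.py s16; python3 - <<'E'
from h import *
crop(load("s16"),130,90,370,320,2.5,"s16.png")
E
```

```text
19.3167 [ 0.4188 -0.3854  0.1816] 0.3279591322861053 [-0.1338  0.6141 -0.2811] [-0.0033 -0.0006 -0.0233]
plaque (602.3815307617188, 24.141197204589844) (84.98822784423828, 128.54214477539062) 7.742901802062988
block z [0.0216 0.0247 0.0406]
```

View pics/s16.png

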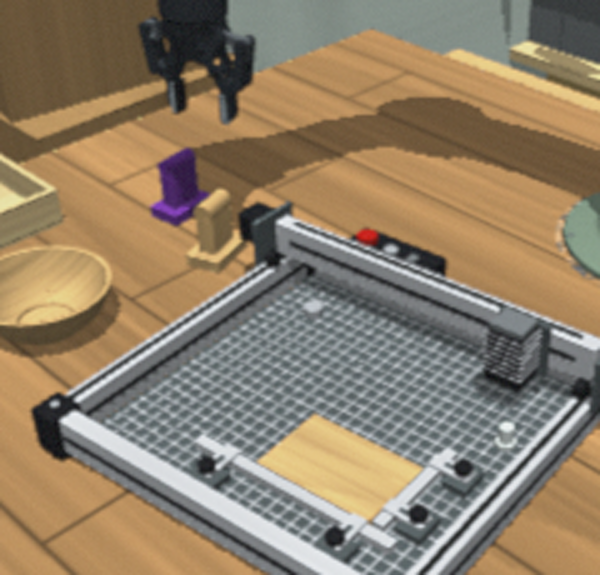

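The block stands upright and released at (213,235), and the gripper is clear above it. The plaque (340,465) sits in the corner of both bars, and nothing else in view has moved. Handing in.

```bash
python3 -c "
from workcell import bot
print(bot.job_done())"
```

```text
the job is handed in; nothing more can be done
None
```

The plaque is in the corner of both stops, and the push block is back upright at its old place on the bench. I handed the job in at about 19 s; no verdict is reported.

- **Far stop:** I pushed the plaque's long near edge with the block's end. The wrist read about 5.5 to 6.4 N, held for about 0.3 s.
- **Side stop:** I turned the block 27° and pushed the near right corner along the far stop. First contact with the side stop went to about 8 N, above the 5 N asked but under the 10 N limit. I eased it and held it at about 3–4 N in x and 5–6 N in y for about 0.8 s.
- **Putting the block down:** I pressed it onto the bench with about 30 N for a moment, then eased off and released.
- **Last checks:**
  - The plaque reads 7.7°, and it read the same before and after the block was put back. The engraver reads 7.6 to 8°.
  - In the last pictures the plaque touches both bars and the block stands clear of the gripper. The puck, focus gauge and bowl have not visibly moved; the glue bottle and sanding block were outside those views.
- **Disagreements:**
  - The two cameras differed by 4 to 6 mm in y, so I found the stops by touch.
  - One angle reading taken while the block hid part of the plaque showed 6.9°. A fit to the plaque's far edge showed no turn, so I took that reading as an artefact.

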